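Clamp a circuit board in a cam-locked jig

TASK

The small green circuit board lies loose in the nest of the metal clamping jig. With the fingertips only, swing the lever of the eccentric cam all the way forward to its stop, so that the cam turns its low side to the slide and frees it; push the slide forward by its upright plate until it is fully home and holds the board between the two jaws; then swing the lever all the way back to its first stop to lock the slide there. Do not touch the board itself, and leave the other things on the bench where they are.

Things in the scene. Friction and masses are not known exactly. Their poses are not given: they have to be found in the camera images.
- jig: Board-clamping jig screwed to the bench: grey base plate 258 x 148 x 10 mm; its x axis points forward (the way the slide is pushed), y left, z up; origin under the plate at the bench surface. The plate spans x -166 to 92, y -74 to 74 mm. From near to far it carries the slide with its lever, then the board nest and the fixed rear jaw. Nothing of it but the push plate and the lever stands above z 38 mm.
- cam_pivot (a point): Point on the vertical pivot axis of the eccentric cam, at jig x -75, y -30 mm, z 52 mm above the bench. The cam is a dark round plate (30 mm across, z 14 to 24 mm) set off-centre on the pivot, with a flat on its low side; it engages one of two notches in the right edge of the slide.
- lever_knob (a point): Middle of the upright black round knob at the end of the cam lever: 14 mm diameter (cap 17 mm), standing from z 34 to 72 mm; this point is at z 52 mm, 50 mm from the pivot axis. The flat steel lever arm below it has its top at z 34 mm. The knob is free all round above that height.
- cam_lever (a joint): Angle of cam and lever in rad, growing counter-clockwise from above. 0: near stop, lever points back and to the right (-150 deg in the jig frame), high point of the cam in a notch, slide locked. 2.09: forward stop, lever points forward and to the right (-30 deg), low flat side faces the slide, slide free; it is clear from about 1.75. Stiff, stays where left: about 3 N at the knob. Starts locked, 0 to 0.15.
- slide (a joint): Travel of the slide along the jig's +x in m: 0 as found (drawn back), 0.040 fully home against its stop. Friction about 2 N, stays where left. Locked near 0 it has about 4 mm of forward play. Turned back behind a slide that is home, the cam drops into the second notch and holds it (1.5 mm of play); with the slide less than half way a tooth between the notches blocks the cam.
- push_face (a point): Centre of the near face of the slide's upright steel push plate (the face to push on, looking to the jig's -x), z 46 mm above the bench; the plate is 34 mm wide in y, 8 mm thick, and stands up to z 64 mm. In front of it (towards -x) only the base plate, 10 mm high, for 11 mm, then the bench.
- board: Small green populated circuit board, 50 x 70 mm, 15 mm tall with its parts, loose in the nest; origin at the centre of its footprint, at the tips of its leads; the 2 mm thick plate lies 2 to 4 mm above it, with its long side across the jig. The slide's grooved jaw pushes it along two ledges into the groove of the rear jaw.
- nest (a point): Fixed point of the jig, axes as the jig's: where the centre of the clamped board belongs (jig x 45.5, y 0), at the height of the ledges (z 20 mm). The clamped board's origin lies 2 mm below it; it has about 0.5 mm of play.
- tweezers: Bystander: steel tweezers 117 mm long, 9 mm high, lying on the left part of the jig's base plate, loose.
- spare_board: Bystander: blue circuit board 55 x 85 x 15 mm on the bench to the right of the nest, loose.
- flat_pliers: Bystander: pliers with navy handles, 141 mm long, 13 mm high, on the bench left of the jig, loose.
- flux_jar: Bystander: round jar with a blue lid, 69 mm across, 71 mm high, left of the nest, loose.
- screwdriver: Bystander: screwdriver 197 mm long, 20 mm thick, on the left of the mat, loose.
- parts_tray: Bystander: small yellow open tray of LEDs, 70 x 100 x 28 mm, on the left of the mat, loose.
- multimeter: Bystander: red handheld multimeter, 187 x 76 x 56 mm, on the bench at the right front, loose.
Mind the look-alikes: they are no part of the job. Leave any pink or purple look-alike of the board alone.

How it is judged:
By the outcome, as a careful person would: the job done as asked, in the order asked, and still so for the second after the job is handed in, with the robot touching nothing.
It also fails if it takes over 64 s, if anything falls off the work surface, if the arm or the gripper's body presses on something with over 40 N, if the wrist force passes 120 N, or if a joint passes its speed limit or range.

ROBOT

A 6-joint arm with a two-finger parallel gripper is mounted at the origin on a cart in front of the work surface, level with it; the furniture and walls round the work are solid. World frame = base frame: x ahead of the robot, y to its left, z up, the work surface at z = 0. Lengths are in m, angles in rad, forces in N, time in s.
With the tool pointing down it reaches from about 0.275 to 0.825 m from the base axis. Payload 4.9 kg.
Tool frame: the origin (TCP) lies at the centre of the arm's flange, where the gripper is bolted on; the fingertips stand 173 mm ahead of it and the grasp point (between the pads) lies 155 mm ahead of it (bot.tip_extent is the distance from the TCP to the fingertips, in m); z points along the fingers, x is the direction in which the jaws open and shut, and the axes are right-handed (so a half turn about z gives the same grasp; the last joint's range is limited). The gripper opens to 85 mm and grips with 20 to 120 N. Pads are 22 mm wide; open, the fingers measure 114 mm over their backs; the gripper's body (76 mm by 85 mm) begins 54 mm behind the grasp point. The pads swing forward as they close: fully open they stand 13 mm farther back than shut.
Start: joints at [-1.345, 0.326, -0.193, 1.052, 0, 1.437], TCP at [0.194, -0.515, 0.405] pointing down, gripper open.
Joint ranges: [-2.65, 2.65], [-0.97, 1.79], [-1.3, 1.35], [-1.93, 2.1], [-1.47, 1.37], [-3.14, 3.14]. Speed limits (rad/s): [2.57, 2.57, 3.14, 3.14, 3.14, 3.14].

INTERFACE

Orientations are given as a unit quaternion [x, y, z, w].
In Python, from station import bot, planner, vision, close_job, nets gives the robot as it stands. The module is installed in compiled form; this text tells all that it offers. Calls block until the motion is done:
- bot.move_to(position, orientation): joint-space move of the TCP to a pose.
- bot.move_straight(position, feed=0.15, attitude=None, force_limit=None): straight line of the TCP; attitude=None keeps the orientation; feed is the mean speed in m/s. With force_limit (N) it stops when the force on the tool has changed by that much, and returns True; else False.
- bot.movej(angles): joint-space move.
- bot.gripper_to(opening, strength=None): finger opening in m; strength is the grip in N (None keeps the last); returns when the fingers have stopped.
- bot.dwell(seconds).
- planner.ik(position, orientation): joint angles nearest the present ones, or None.
- bot.get_obs(): the state.
- vision.get_image(name): name is "scene" or "top"; returns the picture (480x640x3 uint8, blue, green, red); there is no depth.
- vision.camera_params(name): a dict with "fx", "fy", "cx", "cy" (pixels), "k1" (the pictures are not rectified: a ray, as slopes to the right and down, at radius r is drawn at 1 + k1 r^2 times it, then the intrinsics apply), "R" (3x3) and "t" (3): a world point X has camera coordinates R X + t. Camera axes: x right, y down, z forward; pixel columns grow to the right and rows downward; lengths in m; the calibration is good to about 2 mm. A picture is of the moment at which its call begins. camera_params takes no time and is no camera call.
A pose or a line that the arm cannot do raises bot.PlanningError and nothing moves.
- close_job(): hands the job in, once; it reports no verdict.
Trained networks look in the newest picture that a camera, given by its name, has taken for a name from the list of things; names that differ only in an ending like _2 or _b are one class to them, and where a whole thing is asked for, a point or a joint stands for the part that bears it (a point fixed in the world has none). Each returns a list of dicts, best first, with "conf" (0 to 1); they miss things now and then, are a little off and sometimes report something else, mostly with a low value. They report only what shows in the picture. A call takes as long as a camera call. They do not tell look-alikes from the thing itself.
- nets.masks_of(camera, label): "region" (480x640 bool, what is visible of it) and "centre" ([column, row] in pixels, amid what is visible of it).
- nets.mark_of(camera, label): "centre" ([column, row] in pixels: a listed point, or the origin of a listed thing).
The state is a dict: "t": time; "qpos": joint angles; "qvel": joint speeds; "joint_torque": joint torques, N m; "tcp_pos": TCP position; "ee_rot": TCP orientation; "ft_force": force on the tool from outside, world axes, zero at the start; "ft_torque": the same for the moment, N m; "opening": finger opening in m.
Only numpy, scipy, OpenCV 4.12 (cv2) and the standard library are available. Lean on these libraries where they do the work, as an engineer would, in place of code of your own. Each camera call takes 0.05 s, during which the arm holds its last target. There are 200 camera calls.

## Working session

There is one attempt and no reset: what is moved stays moved. The work goes in short steps, each a Python script; the robot and the scene stay as the last script left them, time stands still between calls to the robot, and variables do not carry over. Pictures are saved under pics/ and viewed, about 8 in all and at most 12, crops included, and the job is handed in when it is done.

```bash
mkdir -p pics
cat > h.py <<'E'
import numpy as np, cv2
from station import bot, planner, vision, close_job, nets
def ray(cam,px):
    p=vision.camera_params(cam); d=np.array([(px[0]-p["cx"])/p["fx"],(px[1]-p["cy"])/p["fy"]]); u=d.copy()
    for _ in range(20): u=d/(1+p["k1"]*(u@u))
    R=np.array(p["R"]);return -R.T@np.array(p["t"]), R.T@np.array([u[0],u[1],1])
def at_z(cam,px,z):
    o,d=ray(cam,px); return o+d*(z-o[2])/d[2]
def proj(cam,X):
    p=vision.camera_params(cam); c=np.array(p["R"])@np.array(X)+np.array(p["t"]); u=c[:2]/c[2]; u=u*(1+p["k1"]*(u@u))
    return np.array([u[0]*p["fx"]+p["cx"],u[1]*p["fy"]+p["cy"]])
E
cat > a.py <<'E'
from h import *
Z=dict(jig=0,cam_pivot=.052,lever_knob=.052,push_face=.046,board=.018,nest=.02)
for c in("top","scene"):
    im=vision.get_image(c); cv2.imwrite(f"pics/{c}0.png",im)
    for n,z in Z.items():
        for r in nets.mark_of(c,n)[:3]:
            print(c,n,round(r["conf"],2),np.round(r["centre"],1),np.round(at_z(c,r["centre"],z),4))
print(bot.get_obs()["t"],bot.get_obs()["ee_rot"],bot.tip_extent)
E
python3 a.py
```

```text
top jig 0.78 [314.2 231.3] [0.6419 0.073  0.    ]
top cam_pivot 0.71 [319.9 257.1] [0.5583 0.0596 0.052 ]
top lever_knob 0.45 [326.1 269. ] [0.5261 0.0439 0.052 ]
top lever_knob 0.17 [439.8 303.1] [ 0.4324 -0.249   0.052 ]
top lever_knob 0.16 [289.3 255.7] [0.5633 0.1409 0.052 ]
top push_face 0.65 [300.8 283.1] [0.4904 0.1112 0.046 ]
top push_face 0.4 [188.1 293.1] [0.4685 0.4074 0.046 ]
top board 0.92 [314.5 218.5] [0.6741 0.0718 0.018 ]
top board 0.65 [226.2 257.2] [0.5682 0.3152 0.018 ]
top nest 0.84 [318.9 212.9] [0.6896 0.0593 0.02  ]
scene jig 0.66 [185.  279.8] [0.6789 0.4314 0.    ]
scene jig 0.63 [305.  240.6] [ 0.6342  0.0657 -0.    ]
scene cam_pivot 0.87 [318.1 237.8] [0.5667 0.0647 0.052 ]
scene lever_knob 0.74 [331.3 242.5] [0.527  0.0469 0.052 ]
scene push_face 0.66 [321.6 257. ] [0.4964 0.1026 0.046 ]
scene push_face 0.51 [294.8 260.5] [0.5266 0.1708 0.046 ]
scene board 0.56 [371.4 243.5] [ 0.4899 -0.0726  0.018 ]
scene board 0.49 [297.9 230.5] [0.669  0.0679 0.018 ]
scene nest 0.94 [294.7 224.8] [0.6972 0.0611 0.02  ]
scene nest 0.34 [302.9 239.5] [0.6205 0.082  0.02  ]
0.7 [ 8.22225325e-01 -5.69162115e-01  3.59075866e-05  3.22558014e-05] 0.1734
```

```bash
python3 -c "
import cv2
a=cv2.imread('pics/top0.png')[160:340,180:460];b=cv2.imread('pics/scene0.png')
cv2.imwrite('pics/t1.png',cv2.resize(a,(784,504),interpolation=3));cv2.imwrite('pics/s1.png',cv2.resize(b[180:330,160:420],(780,450),interpolation=3))"
```

```text
(no output)
```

View pics/t1.png

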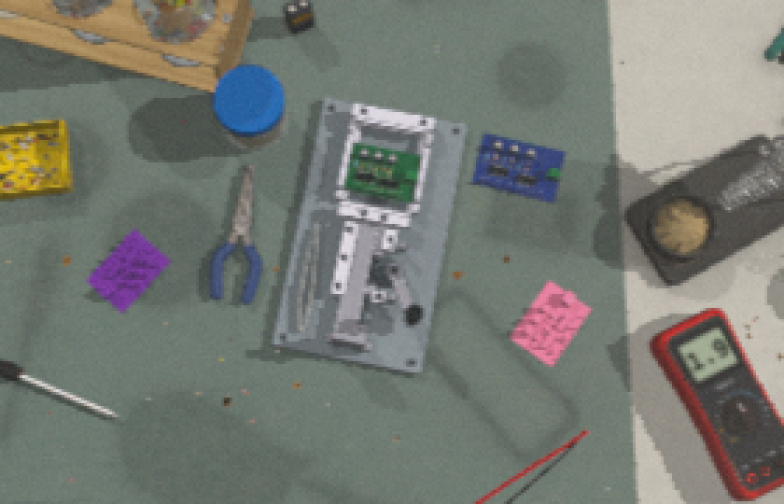

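View pics/s1.png

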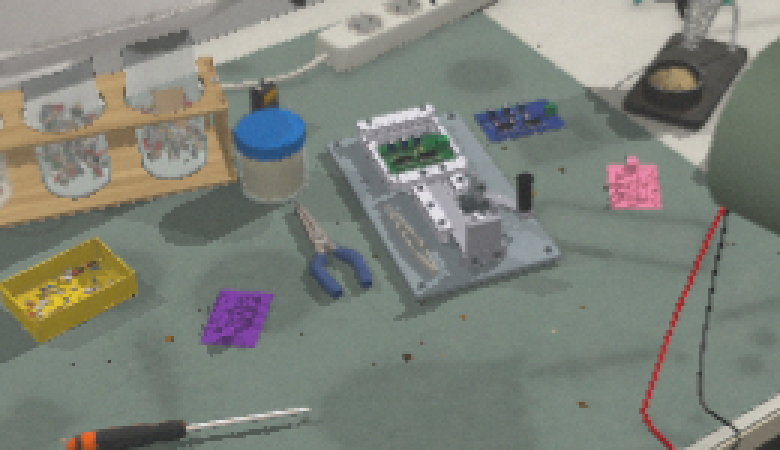

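The jig is at the picture centre: plate corners in the top crop are near (275,345), (422,373), (466,125) and (325,98), and the knob is at (413,315), lever near its back stop. The purple and pink boards are look-alikes. Next I fit the jig pose.

```bash
cat > fit.py <<'E'
from h import *
from scipy.optimize import least_squares
im=cv2.imread("pics/top0.png")
P=[]  # cam, jig pt, px, weight
for c,j in(((275,345),(-166,74)),((422,373),(-166,-74)),((466,125),(92,-74)),((325,98),(92,74))):
    P.append(("top",(j[0],j[1],10),np.array(c)/2.8+[180,160],1))
for c,j in(((413,297),(-166,74)),((562,258),(-166,-74))):
    P.append(("scene",(j[0],j[1],10),np.array(c)/3+[160,180],1))
P+=[("top",(-75,-30,52),(319.9,257.1),.7),("scene",(-75,-30,52),(318.1,237.8),.7),("top",(45.5,0,20),(318.9,212.9),.7),("scene",(45.5,0,20),(294.7,224.8),.7),
("top",(-155,0,46),(300.8,283.1),.5),("scene",(-155,0,46),(321.6,257.),.5),("top",(0,0,0),(314.2,231.3),.5),("scene",(0,0,0),(305,240.6),.5)]
def w(q,j):
    c,s=np.cos(q[2]),np.sin(q[2]); j=np.array(j)/1000; return np.array([q[0]+c*j[0]-s*j[1],q[1]+s*j[0]+c*j[1],j[2]])
f=lambda q:np.concatenate([k*(proj(c,w(q,j))-px) for c,j,px,k in P])
r=least_squares(f,[.64,.07,-.2],loss="soft_l1"); q=r.x
print(q); print(np.round(f(q).reshape(-1,2),1).tolist())
for n in("cam_pivot",):
    pv=w(q,(-75,-30,52))
print("pivot",pv,"push",w(q,(-155,0,46)))
for c,px in(("top",(326.1,269)),("scene",(331.3,242.5))):
    k=at_z(c,px,.052); d=k-pv; print(c,"knob",k,"r",np.hypot(*d[:2]),"lever deg",np.degrees(np.arctan2(d[1],d[0])-q[2]))
for c in("top","scene"):
    for th in(-150,-141): print(c,th,proj(c,w(q,(-75+50*np.cos(np.radians(th)),-30+50*np.sin(np.radians(th)),52))))
E
python3 fit.py
```

```text
[ 0.64217191  0.07199062 -0.21832295]
[[-2.5, -0.2], [-1.6, 0.8], [0.4, -0.2], [-0.5, -0.6], [0.8, -1.2], [0.3, -1.9], [0.2, -1.1], [1.7, 0.0], [-0.7, 0.7], [1.1, 1.2], [1.1, -0.1], [0.2, 0.7], [0.2, -0.1], [-1.6, -0.3]]
pivot [0.56245447 0.05894721 0.052     ] push [0.49085129 0.10556248 0.046     ]
top knob [0.52609691 0.04388949 0.052     ] r 0.03935234279589604 lever deg -144.99382002084798
scene knob [0.52703825 0.04691529 0.052     ] r 0.03740421878595252 lever deg -148.72690029346052
top -150 [326.18438058 273.25207299]
top -141 [328.91813648 272.10745237]
scene -150 [334.74390641 244.29592577]
scene -141 [336.17994812 242.85703162]
```

```bash
cat >> fit.py <<'E'
out=[]
for c,(x0,y0,x1,y1) in(("top",(270,190,355,300)),("scene",(265,205,355,290))):
    im=cv2.imread(f"pics/{c}0.png")[y0:y1,x0:x1]; s=min(390/(x1-x0),500/(y1-y0)); im=cv2.resize(im,None,fx=s,fy=s,interpolation=cv2.INTER_CUBIC)
    def L(pts,col):
        a=[((proj(c,w(q,p))-[x0,y0]+.5)*s).astype(int) for p in pts]; cv2.polylines(im,[np.array(a)],True,col,1)
    L([(-166,74,10),(-166,-74,10),(92,-74,10),(92,74,10)],(0,0,255))
    L([(-155,17,64),(-155,-17,64),(-147,-17,64),(-147,17,64)],(0,255,255))
    k=(-75-50*.866,-30-25); L([(k[0]+8.5*np.cos(t),k[1]+8.5*np.sin(t),72) for t in np.arange(0,6.3,.4)],(255,255,0))
    out.append(cv2.copyMakeBorder(im,0,510-im.shape[0],0,5,0))
cv2.imwrite("pics/ov.png",np.hstack(out))
E
python3 fit.py >/dev/null
```

```text
(no output)
```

View pics/ov.png

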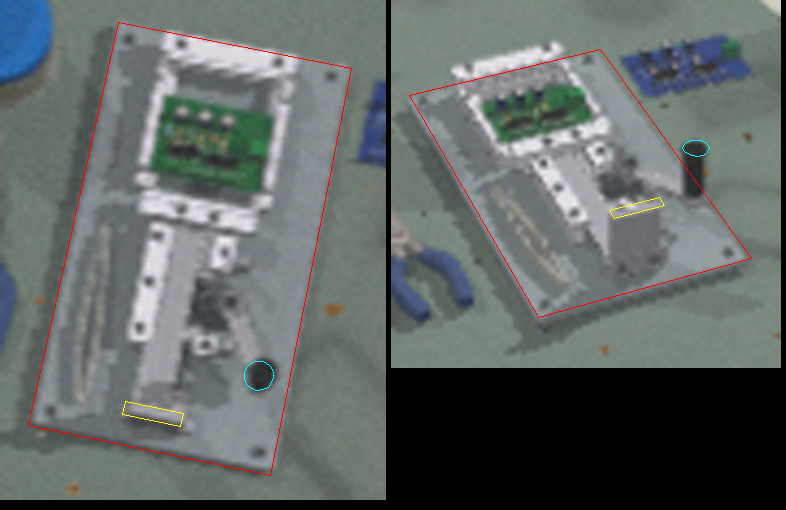

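The model outline fits both pictures to 1–2 mm, with the knob at −150°. Now I check that the whole swing is reachable before moving.

```bash
cat >> h.py <<'E'
from scipy.spatial.transform import Rotation as Ro
Q=(0.64217,0.07199,-0.21832)
def W(x,y,z):
    c,s=np.cos(Q[2]),np.sin(Q[2]); return np.array([Q[0]+c*x-s*y,Q[1]+s*x+c*y,z])
def down(a):  # tool x at jig-frame angle a
    return (Ro.from_euler("z",a+Q[2])*Ro.from_euler("x",np.pi)).as_quat()
def knob(th,z,off=0):  # lever deg in jig frame, off: tangential lead (m)
    t=np.radians(th); return W(-.075+.05*np.cos(t)-off*np.sin(t),-.030+.05*np.sin(t)+off*np.cos(t),z)
FL=0
def att(th): return down(np.radians(th+90)+FL*np.pi)
E
python3 - <<'E'
import h
from h import *
for f in(0,1):
    h.FL=f
    for th in range(-155,-20,25):
        q=planner.ik(knob(th,.213),att(th)); print(f,th,None if q is None else np.round(q,2))
for a in (0,90,180,270):
    q=planner.ik(W(-.19,0,.203),down(np.radians(a)));print(a,None if q is None else np.round(q,2))
E
```

```text
0 -155 [-0.05  0.48 -0.52  0.57  0.    2.87]
0 -130 [-0.09  0.49 -0.5   0.58  0.    2.4 ]
0 -105 [-0.11  0.51 -0.46  0.6   0.    1.94]
0 -80 [-0.12  0.54 -0.4   0.63  0.    1.5 ]
0 -55 [-0.1   0.57 -0.34  0.66  0.    1.07]
0 -30 [-0.08  0.6  -0.29  0.68  0.    0.66]
1 -155 [-0.05  0.48 -0.52  0.57  0.   -0.27]
1 -130 [-0.09  0.49 -0.5   0.58  0.   -0.74]
1 -105 [-0.11  0.51 -0.46  0.6   0.   -1.2 ]
1 -80 [-0.12  0.54 -0.4   0.63  0.   -1.64]
1 -55 [-0.1   0.57 -0.34  0.66  0.   -2.07]
1 -30 [-0.08  0.6  -0.29  0.68  0.   -2.48]
0 [ 0.09  0.43 -0.65  0.49  0.    1.87]
90 [ 0.09  0.43 -0.65  0.49  0.    0.3 ]
180 [ 0.09  0.43 -0.65  0.49  0.   -1.27]
270 [ 0.09  0.43 -0.65  0.49  0.   -2.84]
```

```bash
cat > fwd.py <<'E'
from h import *
bot.gripper_to(.034,30)
bot.move_to(knob(-148,.32),att(-148))
print("open",bot.get_obs()["opening"])
print("desc",bot.move_straight(knob(-148,.212),.12,att(-148),8))
for th in list(range(-145,-29,15))+[-30]:
    hit=bot.move_straight(knob(th,.212,.010),.07,att(th),20)
    print(th,hit,np.round(bot.get_obs()["ft_force"],1))
    if hit: break
for o in(.014,.018,.022,.026):
    if hit: break
    hit=bot.move_straight(knob(-30,.212,o),.03,att(-30),12); print(o,hit,np.round(bot.get_obs()["ft_force"],1))
o=bot.get_obs(); print(o["t"],o["tcp_pos"])
for c in("top","scene"): cv2.imwrite(f"pics/{c}2.png",vision.get_image(c))
a=cv2.imread("pics/top2.png")[190:300,270:355];b=cv2.imread("pics/scene2.png")[190:300,265:355]
cv2.imwrite("pics/v2.png",cv2.resize(np.hstack([a,b]),None,fx=4.5,fy=4.5,interpolation=2))
E
python3 fwd.py
```

```text
open 0.033916073849268334
desc False
-145 False [-0.3  0.1 -0.2]
-130 False [0.5 0.5 1. ]
-115 False [-0.1  0.9 -0.5]
-100 False [-0.5 -0.7 -0.8]
-85 False [-1.   0.  -0.3]
-70 False [-0.9  0.1 -0.3]
-55 False [-0.6  0.3 -1.1]
-40 False [-0.5 -0.1 -0.2]
-30 False [-1.  -0.4  0.1]
0.014 True [-0.4 -1.9  1.9]
8.3417 [0.60707805 0.03392927 0.21138844]
```

View pics/v2.png

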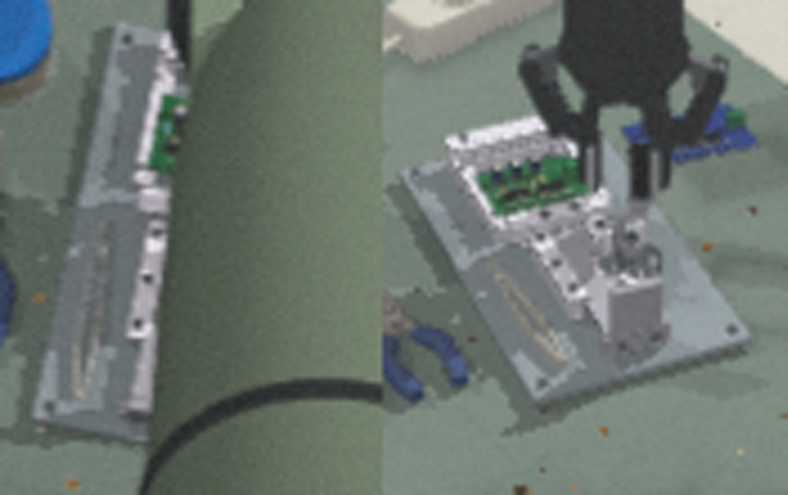

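The knob now stands between the fingers at the forward side of the jig and the arm hit the stop there. Next: back off, lift out and push the slide.

```bash
cat > push.py <<'E'
from h import *
bot.move_straight(knob(-30,.212,.006),.05,att(-30))
bot.move_straight(knob(-30,.30,.006),.15)
A=down(np.pi/2)
bot.gripper_to(0)
bot.move_to(W(-.186,0,.30),A)
print("down",bot.move_straight(W(-.186,0,.203),.12,A,8))
def jx(): 
    p=np.array(bot.get_obs()["tcp_pos"])-W(0,0,0); return 1000*(p[0]*np.cos(Q[2])+p[1]*np.sin(Q[2]))
for x in(-.170,-.155,-.140,-.130):
    hit=bot.move_straight(W(x,0,.203),.05,A,20); print(x,hit,jx(),np.round(bot.get_obs()["ft_force"],1))
    if hit: break
while not hit and x<-.112:
    x+=.003; hit=bot.move_straight(W(x,0,.203),.03,A,15); print(round(x,3),hit,jx(),np.round(bot.get_obs()["ft_force"],1))
print(bot.get_obs()["t"])
E
python3 push.py
```

```text
down False
-0.17 False -169.62464116273668 [-0.7  0.4 -0.5]
-0.155 False -154.42456155477524 [ 0.3  1.1 -0.2]
-0.14 False -139.22663812353733 [ 0.4  0.7 -0.5]
-0.13 False -129.26005835952017 [0.2 0.5 0.9]
-0.127 False -126.76923396970913 [-0.4  0.9  0.1]
-0.124 False -125.28629698010096 [-4.7  1.   2.9]
-0.121 False -124.41891449301046 [-11.3   2.9   9.7]
-0.118 False -123.62010925782438 [-18.    5.5  14.8]
-0.115 False -122.78020700625056 [-24.4   6.1  19.8]
-0.112 False -121.95794187842313 [-30.    8.5  24.1]
14.7417
```

```bash
cat > look.py <<'E'
from h import *
import sys
tag=sys.argv[1]
bot.movej([-1.345,0.326,-0.193,1.052,0,1.437])
for c in("top","scene"): cv2.imwrite(f"pics/{c}{tag}.png",vision.get_image(c))
a=cv2.imread(f"pics/top{tag}.png")[190:300,270:355];b=cv2.imread(f"pics/scene{tag}.png")[190:300,265:355]
cv2.imwrite(f"pics/v{tag}.png",cv2.resize(np.hstack([a,b]),None,fx=4.5,fy=4.5,interpolation=2))
print(bot.get_obs()["t"])
E
python3 - <<'E'
from h import *
A=down(np.pi/2)
bot.move_straight(W(-.150,0,.203),.06,A); bot.move_straight(W(-.170,0,.32),.15,A)
E
python3 look.py 3
```

```text
19.0167
```

View pics/v3.png

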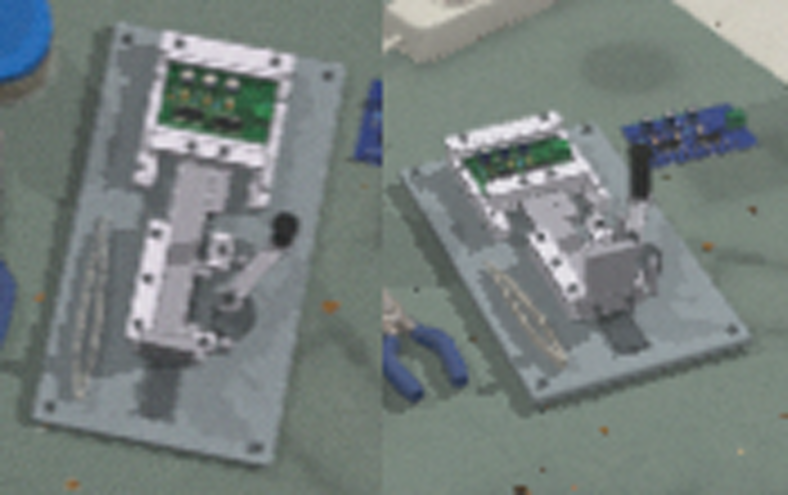

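The slide is home, the board sits between the jaws (top view around (220,100)), and the lever points forward-right with its knob at (285,228). Now I swing it back.

```bash
cat > back.py <<'E'
from h import *
bot.gripper_to(.034,30)
bot.move_to(knob(-30,.32),att(-30))
print("desc",bot.move_straight(knob(-30,.212),.12,att(-30),8))
for th in list(range(-35,-149,-15))+[-150]:
    hit=bot.move_straight(knob(th,.212,-.010),.07,att(th),25)
    print(th,hit,np.round(bot.get_obs()["ft_force"],1))
    if hit: break
for o in(.014,.018,.022):
    if hit: break
    hit=bot.move_straight(knob(-150,.212,-o),.03,att(-150),15); print(o,hit,np.round(bot.get_obs()["ft_force"],1))
o=bot.get_obs(); print(o["t"],o["tcp_pos"])
if th==-150:
    bot.move_straight(knob(-150,.212,-.003),.05,att(-150)); bot.move_straight(knob(-150,.32,-.003),.15)
E
python3 back.py && python3 look.py 4
```

```text
desc False
-35 False [ 0.5 -0.3 -0.2]
-50 False [1.7 0.5 1.4]
-65 False [0.4 0.7 1. ]
-80 False [0.6 0.9 0.5]
-95 False [-0.4  1.1  0. ]
-110 False [-0.2 -0.6 -0.3]
-125 False [0.3 0.5 0.1]
-140 False [0.8 0.1 0.1]
-150 False [ 2.5 -2.5 -0.6]
0.014 True [-0.2 -3.7  1.3]
26.6667 [0.511637   0.05464767 0.2118044 ]
30.2833
```

View pics/v4.png

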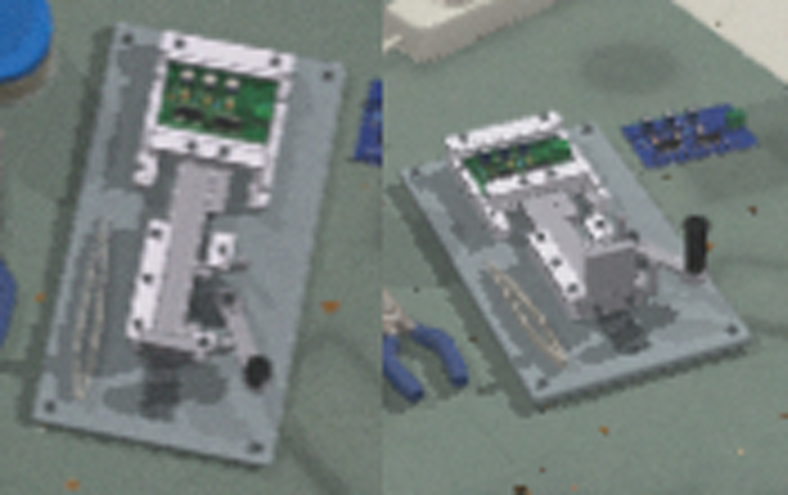

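Run:
```python
from h import *
for th,p,s in((-30,[0.60707805,0.03392927],1),(-150,[0.511637,0.05464767],-1)):
    d=np.array(p)-knob(th,0)[:2]; t=knob(th,0,1)[:2]-knob(th,0)[:2]; print(th,"lead mm",1000*s*d@t)
for n in("top0","top4"):
    im=cv2.imread(f"pics/{n}.png").max(2)[264:280,320:336].astype(int); w=np.clip(60-im,0,None)
    y,x=np.mgrid[264:280,320:336]; print(n,(w*x).sum()/w.sum(),(w*y).sum()/w.sum())
d=cv2.absdiff(cv2.imread("pics/top0.png"),cv2.imread("pics/top4.png")).max(2)>60
d=cv2.morphologyEx(d.astype(np.uint8),cv2.MORPH_OPEN,np.ones((2,2)));n,_,st,_=cv2.connectedComponentsWithStats(d);print([s.tolist() for s in st[1:] if s[4]>8])
```

```text
-30 lead mm 11.711646820851325
-150 lead mm 11.173163387042152
top0 327.32 272.055
top4 326.5735294117647 272.0882352941176
[[307, 205, 4, 7, 18], [330, 209, 2, 7, 14], [323, 212, 3, 3, 9], [305, 219, 25, 11, 135], [310, 227, 12, 8, 71], [302, 233, 7, 5, 31], [319, 236, 8, 6, 35], [302, 267, 8, 8, 53], [302, 280, 7, 3, 15], [625, 398, 9, 5, 34], [594, 402, 35, 13, 214], [613, 419, 5, 8, 28], [618, 432, 5, 3, 12]]
```

```bash
python3 -c "
from h import *
print(proj('top',[.194,-.515,.25]),bot.get_obs()['t']); close_job()"
```

```text
[608.11455254 411.52773353] 30.2833
the job is handed in; nothing more can be done
```

The board is clamped and locked in the jig, and I handed the job in at 30.3 s of robot time, with the arm parked clear of everything.

1. **Freeing the slide:** I straddled the lever knob with the open fingertips and swung it forward to its stop.
2. **Clamping the board:** With the fingers shut, I pushed the upright plate forward by about 40 mm. It ran freely and then stopped dead where I expected it to be home. The 15 N force limit never tripped there because I advanced in small steps, so the push built up to about 39 N in total. That was on the fingertips only, and I then backed off.
3. **Locking:** I swung the lever back until it met its near stop.

**Last checks:**
- **Lever:** Both stops were met within about 2 mm of where they should be. The knob is back within 1 pixel of where it started.
- **Board and slide:** The pictures show the slide home and the board between the two jaws. I did not push on the slide after locking to test that it holds.
- **Other things:** The top view changed only inside the jig and where the gripper itself appears, so nothing else on the bench moved.

**Disagreement:** The network placed the knob about 12 mm too close to the pivot. I used the fitted jig model instead, which matched the pictures.

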